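# Put the broad scraper away in the long-slotted holder

## Task

Take the scraper with the widest blade out of the white tray and slide it, blade down, into the wooden holder with the long slot. Keep hold of it until the blade is right down in the slot, then let go so that it stands there by itself. Leave the other two scrapers standing in the tray.

Things in the scene. Friction and masses are not known exactly. Their poses are not given: they have to be found in the camera images.
- scraper_broad: Scraper to put away: steel blade 70 wide (x), 3 thick (y), 55 high, then a 34 wide tang and, 70 to 140 above the blade's edge, an upright wooden handle 30 (x) x 22 (y); 130 g. Stands blade down in a groove of the white tray; may lean 5 degrees. Sizes in mm. Origin: middle of the blade's lower edge; x along that edge, y through the thickness, z up the handle.
- holder_long: Wooden block fixed to the bench, 130 (x) x 60 (y) x 75 mm high, right of the robot, with one upright slot along x in its middle: 100 long, 16 wide, mouth flared to 32 over the top 15; floor 15 above the bench. Origin: centre of the underside; z up. Beside it, sides varying, a like block whose slot is only 50 long. Each is turned up to 23 degrees.
- scraper_medium: Like the broad scraper (same handle, heights and axes) but blade 42 mm wide, 100 g; stays in the tray. The tray is white foam, 250 x 110 x 37 mm high, fixed, left of the robot; 3 parallel grooves 80 mm apart, 90 long, 5 wide, floor 12 mm above the bench: a blade is free once lifted 30 mm, and passes over the other handles with its edge 160 mm above the bench. The order of the scrapers varies.
- scraper_narrow: Like the broad scraper (same handle, heights and axes) but blade 22 mm wide (narrower than its handle), 80 g; stays in the tray.

How it is judged:
On the way:
1. the broad scraper, still held, has been lowered into the long slot until its edge is within 20 mm of the slot's floor (x of scraper_broad in the frame of holder_long between -0.025 and 0.025 m and y of scraper_broad in the frame of holder_long between -0.012 and 0.012 m and angle between the x axis of scraper_broad and the x axis of holder_long, either way round below 0.26 rad and angle between scraper_broad's own z axis and vertical below 0.4 rad and z of scraper_broad in the frame of holder_long below 0.035 m and contact force between the fingers and scraper_broad above 0.5 N), for 0.1 s.
At the end, for the whole second after the job is handed in: Broad scraper released and at rest in the long slot: edge within 12 mm of its floor, its middle within 25 mm along and 12 mm across the holder's middle, within 15 degrees of the slot's line and 23 of upright. The other two still in their grooves, moved under 25 mm, leaning under 17 degrees (x of scraper_broad in the frame of holder_long between -0.025 and 0.025 m and y of scraper_broad in the frame of holder_long between -0.012 and 0.012 m and angle between the x axis of scraper_broad and the x axis of holder_long, either way round below 0.26 rad and angle between scraper_broad's own z axis and vertical below 0.4 rad and z of scraper_broad in the frame of holder_long below 0.027 m and linear speed of scraper_broad below 0.03 m/s and angle between each of scraper_medium, scraper_narrow's own z axis and vertical below 0.3 rad and distance of each of scraper_medium, scraper_narrow from where it was at the start of the episode below 0.025 m); the robot touches nothing.
It fails at once if the medium scraper is pulled out of its groove or knocked over (distance of scraper_medium from where it was at the start of the episode above 0.025 m or angle between scraper_medium's own z axis and vertical above 0.3 rad).
It fails at once if the narrow scraper is pulled out of its groove or knocked over (distance of scraper_narrow from where it was at the start of the episode above 0.025 m or angle between scraper_narrow's own z axis and vertical above 0.3 rad).
It also fails if it takes over 43 s, if anything falls off the work surface, if the arm or the gripper's body presses on something with over 40 N, if the wrist force passes 120 N, or if a joint passes its speed limit or range.

## Robot

A 6-joint arm with a two-finger parallel gripper is mounted at the origin on the work surface. World frame = base frame: x ahead of the robot, y to its left, z up, the work surface at z = 0. Lengths are in m, angles in rad, forces in N, time in s.
With the tool pointing down it reaches from about 0.325 to 0.75 m from the base axis. Payload 7.6 kg.
Tool frame: the origin (TCP) lies midway between the tips of the shut fingers; the grasp point (between the pads) lies 19 mm behind it (r.grip_point_offset is the distance from the TCP to the grasp point, in m); z points along the fingers, y is the line along which they close (so a half turn about z gives the same grasp; the last joint's range is limited). The gripper opens to 85 mm and grips with 20 to 120 N. Pads are 22 mm wide; open, the fingers measure 114 mm over their backs; the gripper's body (76 mm by 85 mm) begins 54 mm behind the grasp point. The pads swing forward as they close: fully open they stand 13 mm farther back than shut.
Start: joints at [1.034, 0.052, 1.401, -0, 1.689, -0.07], TCP at [0.236, 0.469, 0.231] pointing down, gripper open.
Joint ranges: [-2.9, 2.9], [-0.91, 2.17], [0.12, 2.37], [-1.06, 4.2], [0.26, 2.73], [-2.93, 2.93]. Speed limits (rad/s): [2.57, 2.57, 3.01, 3.14, 3.14, 3.14].

## Interface

Orientations are given as [roll, pitch, yaw] about the fixed x, y, z axes, in that order (R = Rz(yaw) Ry(pitch) Rx(roll)).
In Python, from workcell import r gives the robot as it stands.
- The arm moves only by the shell command python3 -m pendant 'ROWS' [OPENING] [FORCE]. ROWS is a JSON object of lists of equal length, an entry for each row: "travel": the shift along the world's x, y, z in mm, a list of three; "turn": the turn about the world's z in rad. A call has 1 to 10 rows; each row shifts and turns the commanded pose from where the row before left it; what a row does not reach is not made up. A row lasts 1/8 s, in which the tool goes at most 62.5 mm and 10.7 degrees, less where a joint would pass 70% of its speed; a pose out of reach is approached as far as the arm can. A call is refused whole if a number of a shift passes 62.5 or a number of a turn 0.188, either way. A call with a gripper value outside its range is refused whole. OPENING is the gripper command: -1 is shut, 1 is fully open, values between are in proportion, set as the call begins (- or left out, the last holds). The fingers move at their own pace and stop on an object; FORCE is the grip in N (left out, the last holds). Time passes only in rows, so rows that do not move let the fingers close. It gives the time, the measured TCP pose, the force, the opening and the grip force at its end, in the units of the state.
- r.observe(): the state, without advancing time (a new reading comes with each control period).
- r.camera(name): name is "scene" or "side" or "wrist"; returns the picture (400x640x3 uint8, blue, green, red); there is no depth.
- r.calibration(name): a dict with "vertical_fov" (degrees; the focal length in pixels is half the picture's height over the tangent of half this angle, whatever the lens; pixels are square), "cx", "cy" (the principal point, pixels), "origin" and "rotation" of the camera in the world. Camera axes: x right, y down, z forward; pixel columns grow to the right and rows downward; lengths in m; the calibration is good to about 2 mm. A picture is of the moment at which its call begins: read the wrist's pose just before it. calibration takes no time and is no camera call; for the wrist camera it gives the pose at the moment of the call.
- r.finish_job(): hands the job in; it is judged then, once.
The state is a dict: "t": time; "q": joint angles; "joint_vel": joint speeds; "joint_torque": joint torques, N m; "ee_pos": TCP position; "tcp_rot": TCP orientation; "wrist_force": force on the tool from outside, world axes, zero at the start; "wrist_torque": the same for the moment, N m; "opening": finger opening in m; "finger_force": force on a finger pad.
Only numpy, scipy, OpenCV 4.12 (cv2) and the standard library are available. Lean on these libraries where they do the work, as an engineer would, in place of code of your own. Each camera call takes 0.05 s, during which the arm holds its last target. There are 200 camera calls.

## Working session

There is one attempt and no reset: what is moved stays moved. The work goes in short steps, Python scripts to look and compute and a shell command to move; the robot and the scene stay as the last step left them, time stands still between calls to the robot, and variables do not carry over. Pictures are saved under pics/ and viewed, at most 10 in all, crops included, and the job is handed in when it is done.

```bash
mkdir -p pics; python3 - <<'E'
from workcell import r
import cv2,numpy as np
for n in("scene","side","wrist"):
    c=r.calibration(n);print(n,c)
    cv2.imwrite(f"pics/{n}0.png",r.camera(n))
s=r.observe();print(s)
E
```

```text
scene {'vertical_fov': 45.07061870534568, 'cx': 318.6138220520776, 'cy': 200.80118979566214, 'origin': array([1.13694909, 0.10036177, 0.67209401]), 'rotation': array([-2.35145965,  0.00517837,  1.70795392])}
side {'vertical_fov': 57.53261643495456, 'cx': 318.16827842642, 'cy': 195.68810840998614, 'origin': array([ 0.13991025, -0.45154922,  0.39941331]), 'rotation': array([-2.06565302,  0.00501917, -0.6480282 ])}
wrist {'vertical_fov': 66.1219895914905, 'cx': 320.2513153058381, 'cy': 198.19105832011476, 'origin': array([0.17699961, 0.50029553, 0.37349964]), 'rotation': array([2.87577610e+00, 1.72076806e-03, 1.10475280e+00])}
{'t': 0.15, 'q': array([ 1.03370672e+00,  5.26647428e-02,  1.40146167e+00,  5.37616868e-06,
        1.68855563e+00, -7.02936052e-02]), 'joint_vel': array([ 0.00027283, -0.00228445, -0.00181494, -0.00065692, -0.00098531,
       -0.00125028]), 'joint_torque': array([ 8.13213610e-04, -3.81952751e+01, -3.60422623e+01, -6.15170711e-05,
        4.64539960e-03, -1.79832494e-05]), 'ee_pos': array([0.23613405, 0.46866811, 0.23069526]), 'tcp_rot': array([-3.14050633e+00, -8.18405425e-05,  2.67479724e+00]), 'wrist_force': array([-0.39485352, -0.41582116,  0.1462558 ]), 'wrist_torque': array([-0.0069381 , -0.02496193, -0.02954728]), 'finger_force': 0.0, 'opening': 0.08540638916533617}
```

View pics/scene0.png

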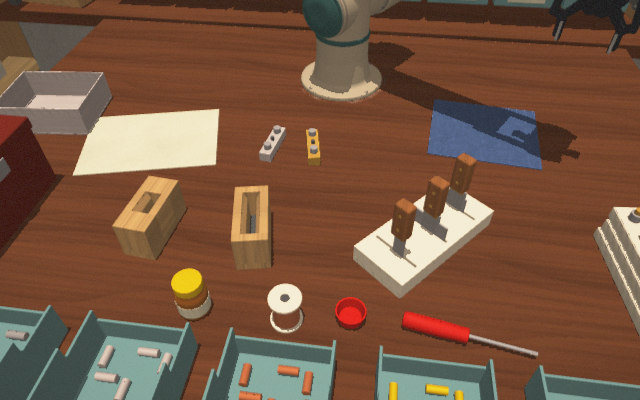

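View pics/side0.png

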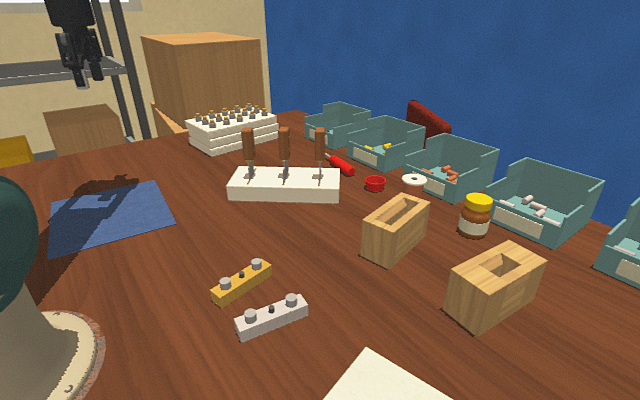

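View pics/wrist0.png

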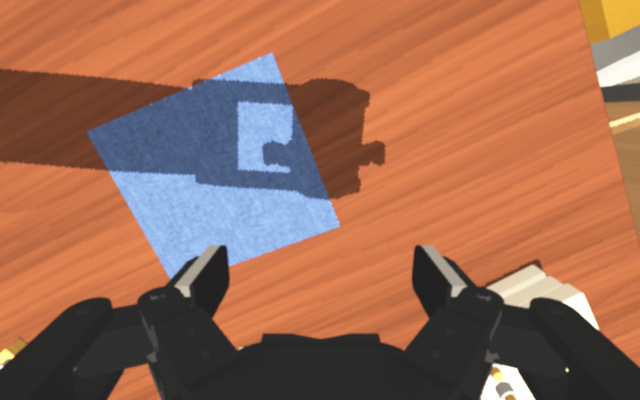

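The scene view shows the three scrapers in the tray, handle tops at about (404,205), (437,183) and (463,160). The long-slot holder is at (252,225) and the short one at (152,215). I'll zoom in on the blades and the holder.

```bash
python3 - <<'E'
import cv2,numpy as np
a=cv2.imread("pics/scene0.png")[145:300,345:500];b=cv2.imread("pics/side0.png")[120:210,220:350];c=cv2.imread("pics/scene0.png")[175:275,215:290]
f=lambda im,h,w:cv2.resize(im,(w,h),interpolation=cv2.INTER_CUBIC)
top=np.hstack([f(a,400,400),f(c,400,300)])
out=np.zeros((600,800,3),np.uint8);out[:400,:700]=top
out[400:,:289]=f(b,200,289)
cv2.imwrite("pics/crop.png",out)
E
```

```text
(no output)
```

View pics/crop.png

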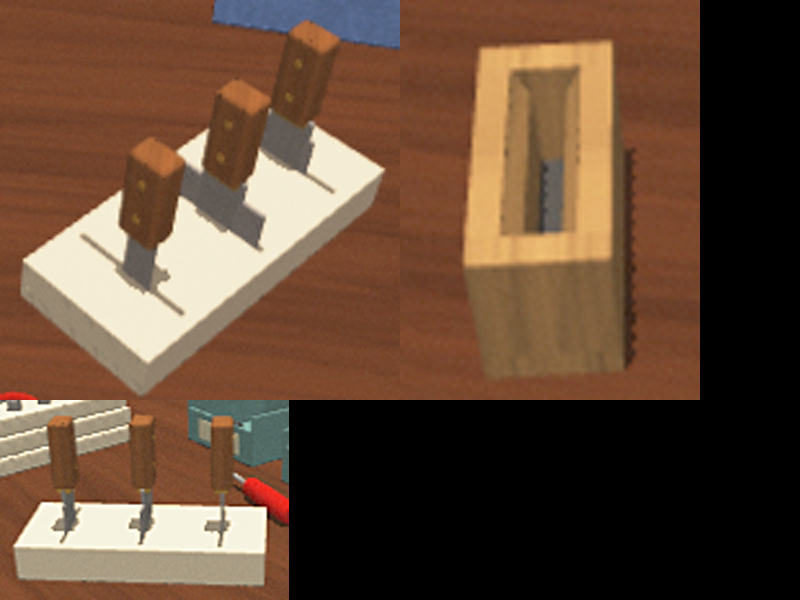

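The crop shows that the middle scraper is the broad one: its blade fills its groove and its right end is at crop (263,248). The near one is narrow and the far one medium. Next I cast rays from these pixels.

```bash
cat > h.py <<'E'
import numpy as np,cv2
from scipy.spatial.transform import Rotation as R
def ray(c,p):
    f=200/np.tan(np.radians(c["vertical_fov"])/2)
    d=np.array([(p[0]-c["cx"])/f,(p[1]-c["cy"])/f,1.]);return np.array(c["origin"]),R.from_euler("xyz",c["rotation"]).apply(d)
def onz(c,p,z):
    o,d=ray(c,p);return o+d*(z-o[2])/d[2]
def proj(c,P):
    f=200/np.tan(np.radians(c["vertical_fov"])/2)
    d=R.from_euler("xyz",c["rotation"]).inv().apply(np.atleast_2d(P)-c["origin"]);return d[:,:2]/d[:,2:]*f+[c["cx"],c["cy"]]
def tri(c1,p1,c2,p2):
    o1,d1=ray(c1,p1);o2,d2=ray(c2,p2);A=np.array([d1,-d2]).T
    t=np.linalg.lstsq(A,o2-o1,rcond=None)[0];a,b=o1+t[0]*d1,o2+t[1]*d2;return (a+b)/2,np.linalg.norm(a-b)
E
python3 - <<'E'
from h import *
from workcell import r
c=r.calibration("scene")
A=lambda x,y:(345+x/2.581,145+y/2.581)
B=lambda x,y:(215+(x-400)/4,175+y/4)
np.set_printoptions(precision=4,suppress=True)
def sh(n,m,L,z):
    for p in L: print(n,onz(c,m(*p),z))
sh("traytop",A,[(22,263),(145,362),(383,170)],.037)
sh("groove near",A,[(82,236),(183,314)],.037)
sh("groove far end",A,[(333,191)],.037)
sh("broad end",A,[(263,248)],.037)
sh("handletops n,b,m",A,[(155,155),(240,97),(310,36)],.152)
sh("holder",B,[(480,47),(612,41),(613,262),(465,268)],.075)
sh("mouth",B,[(510,70),(580,66),(576,236),(503,236)],.075)
E
```

```text
traytop [0.6052 0.0838 0.037 ]
traytop [0.6739 0.1656 0.037 ]
traytop [0.4861 0.3299 0.037 ]
groove near [0.5763 0.1219 0.037 ]
groove near [0.6336 0.1889 0.037 ]
groove far end [0.5116 0.293  0.037 ]
broad end [0.5709 0.2421 0.037 ]
handletops n,b,m [0.609  0.1572 0.152 ]
handletops n,b,m [0.5514 0.2086 0.152 ]
handletops n,b,m [0.4861 0.2557 0.152 ]
holder [ 0.5243 -0.1406  0.075 ]
holder [ 0.5125 -0.082   0.075 ]
holder [ 0.6419 -0.0538  0.075 ]
holder [ 0.653  -0.1126  0.075 ]
mouth [ 0.5373 -0.1233  0.075 ]
mouth [ 0.5306 -0.0928  0.075 ]
mouth [ 0.6301 -0.0718  0.075 ]
mouth [ 0.6341 -0.1017  0.075 ]
```

The broad handle is at about (0.550,0.210) with the groove at 0.859 rad. The long holder's centre is (0.583,-0.097) at 0.2145 rad. I'll move above the handle with the fingers part-closed.

```bash
python3 -m pendant '{"travel":[[31.4,-25.9,0],[31.4,-25.9,0],[31.4,-25.9,0],[31.4,-25.9,0],[31.4,-25.9,0],[31.4,-25.9,0],[31.4,-25.9,0],[31.4,-25.9,0],[31.4,-25.9,0],[31.4,-25.9,0]],"turn":[-0.1816,-0.1816,-0.1816,-0.1816,-0.1816,-0.1816,-0.1816,-0.1816,-0.1816,-0.1816]}' 0.2 40
python3 -m pendant '{"travel":[[0,0,0],[0,0,0],[0,0,0]],"turn":[0,0,0]}'
python3 - <<'E'
from h import *
from workcell import r
im=[]
for n in("wrist","side"):
    c=r.calibration(n);a=r.camera(n);cv2.imwrite(f"pics/{n}1.png",a);im.append(a)
    import json;json.dump({k:np.array(v).tolist() for k,v in c.items()},open(f"{n}1.json","w"))
    print(n,proj(c,[[.5514,.2086,.152],[.609,.1572,.152],[.4861,.2557,.152]]))
o=r.observe();print(o["ee_pos"],o["tcp_rot"],o["opening"])
cv2.imwrite("pics/w1.png",np.vstack([cv2.resize(im[0],(480,300)),cv2.resize(im[1],(480,300))]))
E
```

```text
t: 1.4
ee_pos: [0.5511, 0.2089, 0.2309]
tcp_rot: [-3.141, 0.0, 0.853]
wrist_force: [1.4, 1.0, 1.0]
opening: 0.0513
finger_force: 0.0
t: 1.78
ee_pos: [0.5497, 0.2106, 0.2314]
tcp_rot: [-3.142, -0.0, 0.861]
wrist_force: [0.5, -0.4, -0.7]
opening: 0.051
finger_force: 0.0
wrist [[324.92327384 207.77950443]
 [426.76391015 209.68492183]
 [219.69726893 216.26471775]]
side [[286.65029322 127.39162568]
 [321.74122711 128.10340816]
 [249.8460191  127.8341599 ]]
[0.54974521 0.21060545 0.23155363] [ 3.14142791e+00 -3.00488177e-04  8.60514272e-01] 0.05108813432766367
```

View pics/wrist1.png

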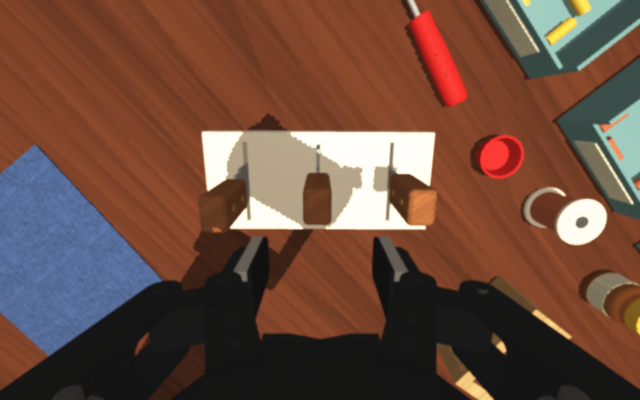

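The wrist view shows the broad handle in the middle at (317,205), the grooves running vertically in the picture (yaw is good), and the neighbours at about (223,205) and (413,200). I'll cast rays on the broad handle's top.

```bash
python3 - <<'E'
from h import *
import json
np.set_printoptions(precision=4,suppress=True)
c=json.load(open("wrist1.json"));im=cv2.imread("pics/wrist1.png")
for p in[(317,212),(303,222),(331,222),(303,200),(331,200)]:print(p,onz(c,p,.152))
print("groove",onz(c,(318,146),.037),onz(c,(247,143),.037),onz(c,(247,219),.037),onz(c,(391,143),.037),onz(c,(389,219),.037))
print("tray",[onz(c,p,.037) for p in[(203,132),(434,132),(426,229)]])
cv2.imwrite("pics/w1c.png",cv2.resize(im[130:250,270:370],(500,600),interpolation=cv2.INTER_CUBIC))
E
```

```text
(317, 212) [0.5447 0.21   0.152 ]
(303, 222) [0.5313 0.2109 0.152 ]
(331, 222) [0.5475 0.1969 0.152 ]
(303, 200) [0.5429 0.224  0.152 ]
(331, 200) [0.5588 0.2103 0.152 ]
groove [0.5695 0.239  0.037 ] [0.5132 0.2917 0.037 ] [0.4523 0.2291 0.037 ] [0.6318 0.1899 0.037 ] [0.5773 0.1219 0.037 ]
tray [array([0.4854, 0.3309, 0.037 ]), array([0.6739, 0.1692, 0.037 ]), array([0.6027, 0.0839, 0.037 ])]
```

View pics/w1c.png

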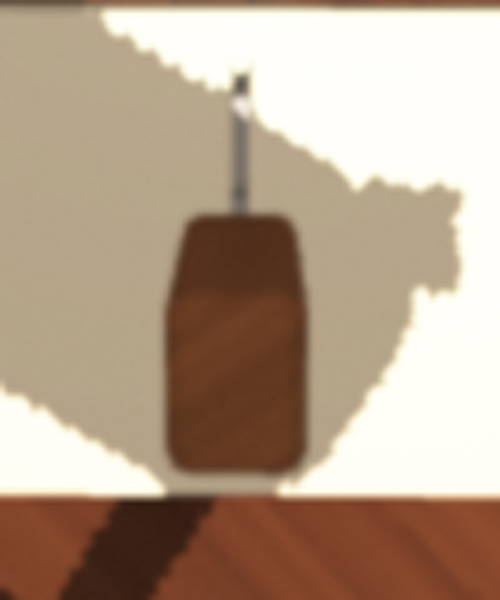

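The top face spans px x 303–331 and y 188–224, so its centre casts to about (0.548,0.2136). The scene view gave (0.551,0.209). The mean of the two is the current TCP, so I descend and grip.

```bash
python3 -m pendant '{"travel":[[0,0,-32],[0,0,-32],[0,0,-32],[0,0,-32],[0,0,0],[0,0,0]],"turn":[0,0,0,0,0,0]}'
python3 -m pendant '{"travel":[[0,0,0],[0,0,0],[0,0,0],[0,0,0],[0,0,0],[0,0,0]],"turn":[0,0,0,0,0,0]}' -1 60
python3 - <<'E'
from h import *
from workcell import r
im=r.camera("side");cv2.imwrite("pics/s2.png",cv2.resize(im[60:230,180:380],(700,595)))
print(r.observe()["opening"])
E
```

```text
t: 2.62
ee_pos: [0.5508, 0.2103, 0.105]
tcp_rot: [3.14, -0.002, 0.859]
wrist_force: [0.5, 0.1, 1.5]
opening: 0.0514
finger_force: 0.0
t: 3.38
ee_pos: [0.5502, 0.2109, 0.1052]
tcp_rot: [-3.141, -0.002, 0.859]
wrist_force: [-3.9, 2.7, 4.9]
opening: 0.0216
finger_force: 58.0
0.021432542359147475
```

Gripped: opening 21.5 mm at 58 N. Now I lift 160 mm, then carry to the holder.

```bash
python3 -m pendant '{"travel":[[0,0,12],[0,0,18],[0,0,30],[0,0,35],[0,0,35],[0,0,30],[0,0,0]],"turn":[0,0,0,0,0,0,0]}'
python3 -m pendant '{"travel":[[3.3,-30.8,0],[3.3,-30.8,0],[3.3,-30.8,0],[3.3,-30.8,0],[3.3,-30.8,0],[3.3,-30.8,0],[3.3,-30.8,0],[3.3,-30.8,0],[3.3,-30.8,0],[3.3,-30.8,0]],"turn":[-0.0645,-0.0645,-0.0645,-0.0645,-0.0645,-0.0645,-0.0645,-0.0645,-0.0645,-0.0645]}'
python3 -m pendant '{"travel":[[0,0,0],[0,0,0],[0,0,0]],"turn":[0,0,0]}'
python3 - <<'E'
from h import *
from workcell import r
a=[]
for n in("scene","side","wrist"):
    im=r.camera(n);cv2.imwrite(f"pics/{n}3.png",im);a.append(im)
o=r.observe();print(o["ee_pos"],o["tcp_rot"],o["opening"])
f=cv2.resize
out=np.zeros((600,800,3),np.uint8)
out[:300,:400]=f(a[0][70:280,170:450],(400,300));out[:300,400:]=f(a[1][20:290,280:640],(400,300));out[300:,:480]=f(a[2],(480,300))
cv2.imwrite("pics/c3.png",out)
E
```

```text
t: 4.3
ee_pos: [0.5514, 0.2099, 0.2676]
tcp_rot: [3.137, -0.006, 0.858]
wrist_force: [-0.2, 0.5, -0.5]
opening: 0.0212
finger_force: 58.5
t: 5.55
ee_pos: [0.5829, -0.0993, 0.2618]
tcp_rot: [-3.141, 0.002, 0.211]
wrist_force: [0.0, -0.1, -1.6]
opening: 0.0214
finger_force: 58.3
t: 5.92
ee_pos: [0.5832, -0.0972, 0.2631]
tcp_rot: [-3.141, 0.0, 0.215]
wrist_force: [0.5, -0.2, -1.6]
opening: 0.0212
finger_force: 58.4
[ 0.5832544  -0.09748036  0.26334924] [ 3.14147888e+00 -4.61838354e-05  2.14905219e-01] 0.02161804916614942
```

View pics/c3.png

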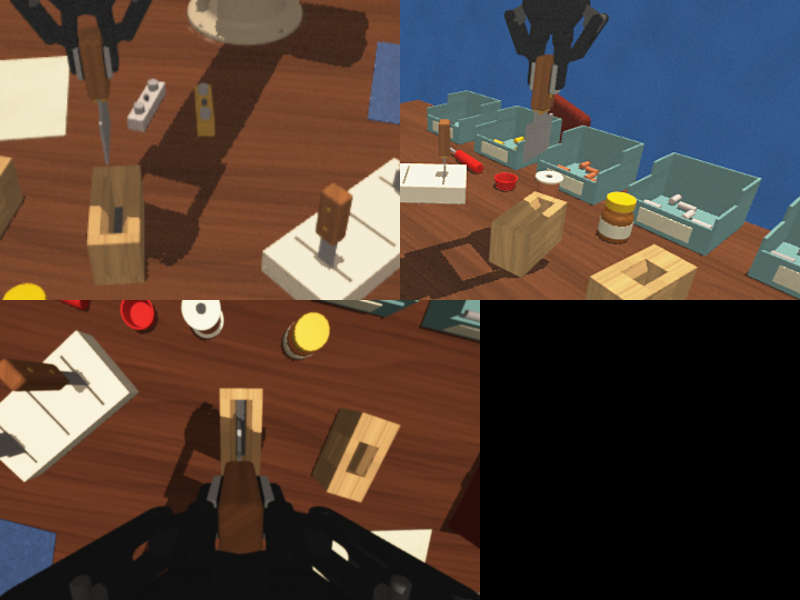

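The combined view shows the broad scraper held upright, its blade in line with the long slot (wrist inset: blade x≈240, slot centre x≈241). The medium and narrow scrapers still stand in the tray. The edge is now at about 170 mm, so I lower it in stages.

```bash
python3 -m pendant '{"travel":[[0,0,-25],[0,0,-25],[0,0,-20],[0,0,-15],[0,0,-10],[0,0,0]],"turn":[0,0,0,0,0,0]}'
python3 -m pendant '{"travel":[[0,0,-8],[0,0,-8],[0,0,-8],[0,0,0]],"turn":[0,0,0,0]}'
python3 - <<'E'
from h import *
from workcell import r
a=r.camera("wrist");b=r.camera("scene")
out=np.hstack([cv2.resize(a[60:320,220:420],(400,520)),cv2.resize(b[120:290,190:320],(398,520))])
cv2.imwrite("pics/c4.png",out)
E
```

```text
t: 6.82
ee_pos: [0.5831, -0.098, 0.1679]
tcp_rot: [-3.141, 0.001, 0.214]
wrist_force: [0.7, 0.6, -1.2]
opening: 0.0217
finger_force: 58.5
t: 7.32
ee_pos: [0.5828, -0.098, 0.1432]
tcp_rot: [-3.141, 0.002, 0.214]
wrist_force: [-0.1, 0.1, -0.7]
opening: 0.0218
finger_force: 58.5
```

View pics/c4.png

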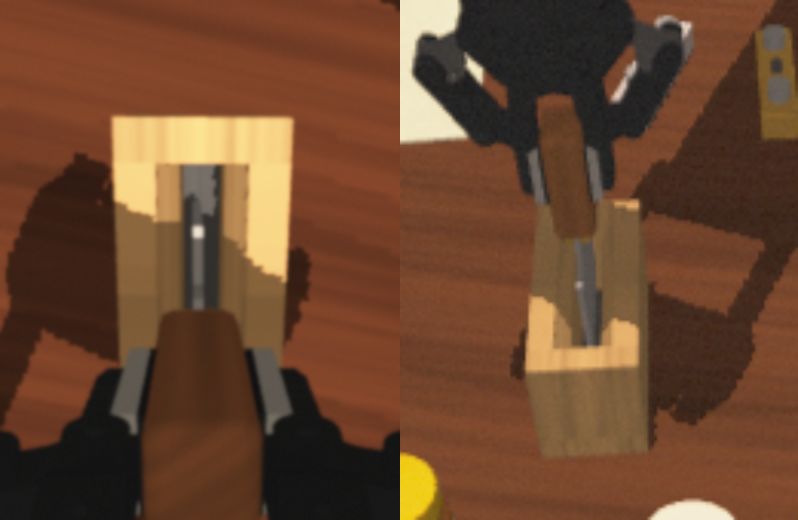

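The blade is inside the slot, centred, with no contact force. I lower the rest of the way.

```bash
python3 -m pendant '{"travel":[[0,0,-8],[0,0,-8],[0,0,-8],[0,0,-5],[0,0,-3],[0,0,0],[0,0,0]],"turn":[0,0,0,0,0,0,0]}'
```

```text
t: 8.3
ee_pos: [0.5834, -0.0982, 0.1127]
tcp_rot: [3.141, -0.001, 0.214]
wrist_force: [-0.5, -0.2, -1.1]
opening: 0.0214
finger_force: 58.5
```

```bash
python3 -m pendant '{"travel":[[0,0,-1],[0,0,-1],[0,0,-1],[0,0,0],[0,0,0]],"turn":[0,0,0,0,0]}'
python3 -m pendant '{"travel":[[0,0,-1],[0,0,-1],[0,0,0],[0,0,0]],"turn":[0,0,0,0]}'
```

```text
t: 8.93
ee_pos: [0.5833, -0.0981, 0.1093]
tcp_rot: [3.141, -0.0, 0.214]
wrist_force: [0.4, -0.0, -1.2]
opening: 0.0211
finger_force: 58.5
t: 9.43
ee_pos: [0.5834, -0.0982, 0.1082]
tcp_rot: [3.141, -0.001, 0.214]
wrist_force: [-2.5, 0.2, 5.8]
opening: 0.0215
finger_force: 59.3
```

Contact with the floor (about 6 N up), with the scraper still held. Release fully open, let it settle, and look before rising.

```bash
python3 -m pendant '{"travel":[[0,0,0],[0,0,0],[0,0,0],[0,0,0],[0,0,0],[0,0,0],[0,0,0],[0,0,0]],"turn":[0,0,0,0,0,0,0,0]}' 1
python3 - <<'E'
from h import *
from workcell import r
a=r.camera("wrist");b=r.camera("scene")
cv2.imwrite("pics/c5.png",np.hstack([cv2.resize(a[100:400,170:470],(400,400)),cv2.resize(b[110:290,170:350],(400,400))]))
E
```

```text
t: 10.42
ee_pos: [0.5833, -0.0981, 0.1073]
tcp_rot: [3.142, -0.0, 0.214]
wrist_force: [0.6, -0.5, -0.1]
opening: 0.0853
finger_force: 0.0
```

View pics/c5.png

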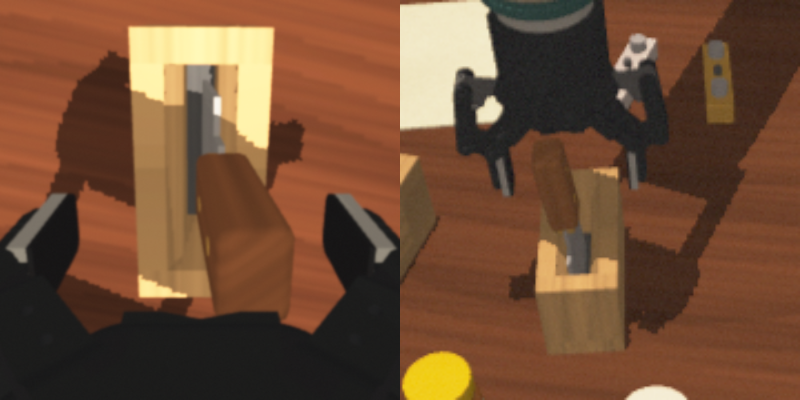

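The scraper leans slightly against the slot wall and sits clear of both fingers. I rise and check.

```bash
python3 -m pendant '{"travel":[[0,0,10],[0,0,15],[0,0,30],[0,0,40],[0,0,40],[0,0,30],[0,0,0],[0,0,0]],"turn":[0,0,0,0,0,0,0,0]}'
python3 - <<'E'
from h import *
from workcell import r
a=r.camera("side");b=r.camera("scene");w=r.camera("wrist")
f=cv2.resize
out=np.zeros((600,800,3),np.uint8)
out[:300,:400]=f(b[70:310,200:520],(400,300));out[:300,400:]=f(a[80:320,200:520],(400,300));out[300:,:480]=f(w,(480,300))
cv2.imwrite("pics/c6.png",out)
E
```

```text
t: 11.52
ee_pos: [0.583, -0.0981, 0.2717]
tcp_rot: [-3.141, 0.001, 0.214]
wrist_force: [0.7, -0.1, 0.1]
opening: 0.0854
finger_force: 0.0
```

View pics/c6.png

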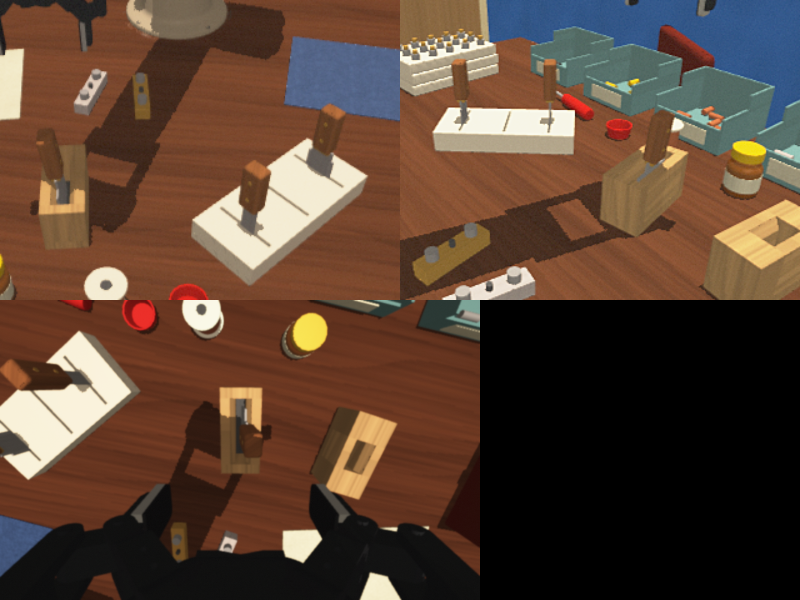

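The final view shows the broad scraper standing in the long slot with a small lean. The other two still stand in their grooves and the gripper is clear of everything.

```bash
python3 -c "
from workcell import r
print(r.finish_job())"
```

```text
the job is handed in; nothing more can be done
None
```

I put the broad scraper blade down in the long-slot holder, let go once the blade touched the slot's floor, and handed the job in at about 12 s. It stands there leaning slightly against the slot wall, the medium and narrow scrapers are still in the tray, and no verdict came back.

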